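Charge the spare battery pack at the nurses' station

TASK

Put the black battery pack all the way down into the pocket of the blue carrier while the carrier is still on the worktop, then move the two together onto the white charger and slide the carrier along its track, under the lips, fully home against the end stop. Then turn the charger's dial clockwise until its white pointer is at the green mark, and let go. Leave the mug, the sanitiser bottle and the tape roll where they stand.

Things in the scene. Friction and masses are not known exactly. Their poses are not given: they have to be found in the camera images.
- battery: Battery pack: upright black block with a yellow band near the top, 60 (x) x 30 (y) x 54 (z) mm, 0.1 to 0.25 kg, loose, standing on the worktop. Origin at the centre of its underside, z up. Both ends are alike: either way round is right.
- carrier: Blue carrier, loose, 0.14 kg. Bottom flange 72 (x) x 58 (y) x 6 mm; on it a body 72 x 46 (y) mm, its rim 44 mm above the underside, with an open pocket in its top. Origin: centre of the underside, x along its length, z up. Either end may go first. Grip it by the body's long sides (46 mm apart), fingertips 15 mm or more above the underside to clear the charger's lips. Battery top when joined: 76 mm above the underside.
- pocket (a point): Centre of the floor of the carrier's pocket, 22 mm above the carrier's underside; axes as the carrier. The pocket is 63 (x) x 33 (y) mm and 22 mm deep, up to the rim; 32 mm of the battery stand out above the rim when it is down.
- charger: Fixed white desk charger, 210 (x) x 220 (y) mm, flat deck 30 mm above the worktop. Origin: centre of its underside; x runs along the track from its open front to its end stop. Track centre line at y = -45 mm, dial at y = +60 mm. Deck bare from x = -105 to -17 mm; then two flared guides, 8 mm high, up to x = 12; then the lipped track up to the end stop at x = 90 mm.
- landing (a point): Point on the deck on the track's centre line, 111 mm before home; a carrier whose underside centre is set down here, its length along the track, is clear of guides and lips and slides straight home along +x. Axes as the charger.
- home (a point): Where the carrier's underside centre lies when fully home against the end stop, on the deck. Axes as the charger: x is the sliding direction, z up. Over the last 78 mm before the stop the track has side walls 61 mm apart and, above the flange, lips 50 mm apart, undersides 8 mm and tops 13 mm above the deck: the carrier must be slid in, not lowered.
- dial_grip (a point): On the dial's axis, 37 mm above the charger's deck, at the height to grip. The black dial is a 44 mm disc with a straight upright bar grip across it, 42 mm long, 14 mm thick, from 14 to 44 mm above the deck. This point turns with the dial: x along the bar, its -x end has the white pointer stripe on its top and end face.
- dial (a joint): Angle of the dial in rad, growing clockwise as seen from above, range 0 to 3.2. At 0 the pointer looks along the charger's -x; scale ticks on the deck lie every 0.4 rad, and the wide green mark is at 1.6. It starts between 0.2 and 0.9, turns with light friction (0.04 N m) and stays where it is left.
- mug: White mug, 76 mm across, 88 mm tall, with a handle; loose, to be left alone. Origin at the centre of its underside.
- sanitiser: Greyish clear bottle with a white cap, 60 mm across, 150 mm tall; loose, to be left alone. Origin at the centre of its underside.
- tape: Brown tape roll lying flat, 60 mm across, 22 mm high; loose, to be left alone. Origin at the centre of its underside.

How it is judged:
By the outcome, as a careful person would: the job done as asked, in the order asked, and still so for the second after the job is handed in, with the robot touching nothing.
It also fails if it takes over 72 s, if anything falls off the work surface, if the arm or the gripper's body presses on something with over 40 N, if the wrist force passes 120 N, or if a joint passes its speed limit or range.

ROBOT

A 6-joint arm with a two-finger parallel gripper is mounted at the origin on the work surface. World frame = base frame: x ahead of the robot, y to its left, z up, the work surface at z = 0. Lengths are in m, angles in rad, forces in N, time in s.
With the tool pointing down it reaches from about 0.4 to 0.925 m from the base axis. Payload 3.4 kg.
Tool frame: the origin (TCP) lies at the very end of the fingers, on their centre line; the grasp point (between the pads) lies 19 mm behind it; x points along the fingers, y is the direction in which the jaws open and shut, and the axes are right-handed (so a half turn about x gives the same grasp; the last joint's range is limited). The gripper opens to 85 mm and grips with 20 to 120 N. Pads are 22 mm wide; open, the fingers measure 114 mm over their backs; the gripper's body (76 mm by 85 mm) begins 54 mm behind the grasp point. The pads swing forward as they close: fully open they stand 13 mm farther back than shut.
Start: joints at [-1.319, 0.307, 1.506, -0, 1.328, -0.073], TCP at [0.184, -0.545, 0.231] pointing down, gripper open.
Joint ranges: [-3.12, 3.12], [-1.05, 2.28], [0.14, 2.33], [-1.42, 4.57], [0.1, 2.73], [-2.68, 2.68]. Speed limits (rad/s): [2.57, 2.57, 3.14, 3.14, 3.14, 3.14].

INTERFACE

Orientations are given as a unit quaternion [w, x, y, z].
In Python, from bench import arm gives the robot as it stands.
- The arm moves only by the tool servo_tool, never from a script. Its argument "rows" is a list of rows, each a list of 2 entries, a list of its own where there are three numbers: the shift along the tool's x, y, z in cm, then the turn about the tool's x in rad. A call has exactly 10 rows; each row is the pose to reach, as a shift and turn from the pose commanded when the call began, along the tool's axes at that moment; what a row does not reach only later rows make up. A row lasts 1/8 s, in which the tool goes at most 62.5 mm and 10.7 degrees, less where a joint would pass 70% of its speed; a pose out of reach is approached as far as the arm can. A call with a gripper value outside its range is refused whole. "gripper" is the finger opening in cm, from 0 to 8.54, set as the call begins (left out, the last holds). The fingers move at their own pace and stop on an object; the grip force is fixed at half the most. Time passes only in rows, so rows that repeat a pose let the fingers close, or fill a call up. It gives the time, the measured TCP pose, the force and the opening at its end, in the units of the state.
- arm.observe(): the state, without advancing time (a new reading comes with each control period).
- arm.capture(name): name is "side" or "top"; returns the picture (384x512x3 uint8, red, green, blue); there is no depth.
- arm.calibration(name): a dict with "fx", "fy", "cx", "cy" (pixels), "extrinsics" (4x4, takes a point from world to camera coordinates). Camera axes: x right, y down, z forward; pixel columns grow to the right and rows downward; lengths in m; the calibration is good to about 2 mm. A picture is of the moment at which its call begins. calibration takes no time and is no camera call.
- arm.job_done(): hands the job in, once; it reports no verdict.
The state is a dict: "t": time; "joint_positions": joint angles; "qvel": joint speeds; "joint_torque": joint torques, N m; "tcp_pos": TCP position; "orientation": TCP orientation; "ft_force": force on the tool from outside, world axes, zero at the start; "torque": the same for the moment, N m; "width": opening from 0.0 (shut) to 1.0 (fully open).
Only numpy, scipy, OpenCV 4.12 (cv2) and the standard library are available. Lean on these libraries where they do the work, as an engineer would, in place of code of your own. Each camera call takes 0.05 s, during which the arm holds its last target.

## Working session

There is one attempt and no reset: what is moved stays moved. The work goes in short steps, Python scripts to look and compute and a tool call to move; the robot and the scene stay as the last step left them, time stands still between calls to the robot, and variables do not carry over. Pictures are saved under pics/ and viewed, and the job is handed in when it is done.

Besides the shell and the picture viewer there is one more tool, called after "Emit:" in YAML: its name, and indented under it one key for each argument. servo_tool: Moves the arm, as the interface text tells. Its arguments: {"type":"object","properties":{"rows":{"type":"array"},"gripper":{"type":"number"}},"required":["rows"]}

```bash
ls; mkdir -p pics; python3 - <<'E'
from bench import arm
import cv2,numpy as np
np.set_printoptions(precision=4,suppress=True)
for n in("side","top"):
    im=arm.capture(n); cv2.imwrite(f"pics/{n}0.png",im[:,:,::-1]); c=arm.calibration(n); print(n,c)
print(arm.observe())
E
```

```text
pics
side {'fx': 410.72298747407706, 'fy': 410.72298747407706, 'cx': 251.4189731631288, 'cy': 192.5265738443438, 'extrinsics': array([[ 0.909 , -0.4165, -0.0116, -0.5357],
       [-0.32  , -0.68  , -0.6597,  0.2342],
       [ 0.2669,  0.6034, -0.7515,  0.9411],
       [ 0.    ,  0.    ,  0.    ,  1.    ]])}
top {'fx': 361.3931557010411, 'fy': 361.3931557010411, 'cx': 250.92741880882872, 'cy': 188.3564752289515, 'extrinsics': array([[ 0.0023, -1.    ,  0.0011,  0.0087],
       [-0.9915, -0.0024, -0.1303,  0.5731],
       [ 0.1303, -0.0008, -0.9915,  1.0255],
       [ 0.    ,  0.    ,  0.    ,  1.    ]])}
{'t': 0.1, 'joint_positions': array([-1.3185,  0.3075,  1.5075, -0.    ,  1.3284, -0.0735]), 'qvel': array([ 0.0004, -0.0001, -0.0017,  0.0005, -0.0006, -0.0011]), 'joint_torque': array([  0.0005, -45.8529, -25.2607,  -0.0002,   0.0056,  -0.    ]), 'tcp_pos': array([ 0.1838, -0.5442,  0.2305]), 'orientation': array([-0.114 , -0.6977, -0.1153,  0.6978]), 'ft_force': array([0.5279, 0.0823, 0.5839]), 'torque': array([ 0.0003,  0.0545, -0.0251]), 'width': 0.9992528415410049}
```

View pics/side0.png

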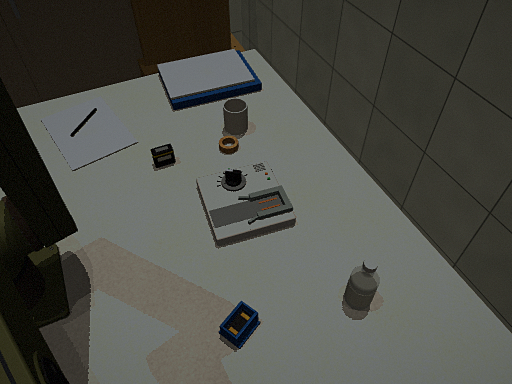

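View pics/top0.png

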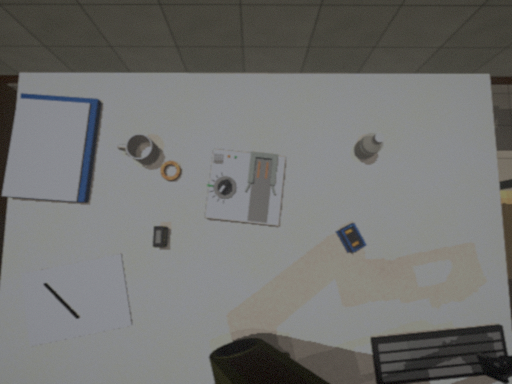

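The side view shows the carrier at about (239,324), charger (247,205) and battery (163,156). The top view has the carrier at (351,238), charger (246,188), battery (160,237), dial (224,187), mug (140,148), tape (171,171) and bottle (369,148). I'll zoom in next.

```bash
cat > h.py <<'E'
import numpy as np,cv2
from bench import arm
np.set_printoptions(precision=4,suppress=True)
def ray(n,u,v,z):
    c=arm.calibration(n);E=c["extrinsics"];R=E[:3,:3];t=E[:3,3]
    d=R.T@np.array([(u-c["cx"])/c["fx"],(v-c["cy"])/c["fy"],1]);o=-R.T@t
    return o+d*(z-o[2])/d[2]
def proj(n,p):
    c=arm.calibration(n);E=c["extrinsics"];q=E[:3,:3]@np.asarray(p,float)+E[:3,3]
    return np.array([c["fx"]*q[0]/q[2]+c["cx"],c["fy"]*q[1]/q[2]+c["cy"]])
def crop(im,x0,y0,x1,y1,f,g=2.0):
    a=im[y0:y1,x0:x1,::-1].astype(float)*g
    return cv2.resize(np.clip(a,0,255).astype(np.uint8),None,fx=f,fy=f,interpolation=cv2.INTER_CUBIC)
E
python3 - <<'E'
from h import *
s=cv2.imread("pics/side0.png")[:,:,::-1];t=cv2.imread("pics/top0.png")[:,:,::-1]
cv2.imwrite("pics/t_ch.png",crop(t,195,140,295,235,6,1.5))
a=np.hstack([crop(t,140,217,180,257,8,1.6),crop(t,331,218,371,258,8,1.6)])
cv2.imwrite("pics/t_bc.png",a)
cv2.imwrite("pics/s_ch.png",crop(s,190,155,305,250,6,1.6))
cv2.imwrite("pics/s_bc.png",np.hstack([crop(s,140,135,190,185,7,1.6),crop(s,214,298,264,348,7,1.6)]))
E
```

```text
(no output)
```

View pics/t_ch.png

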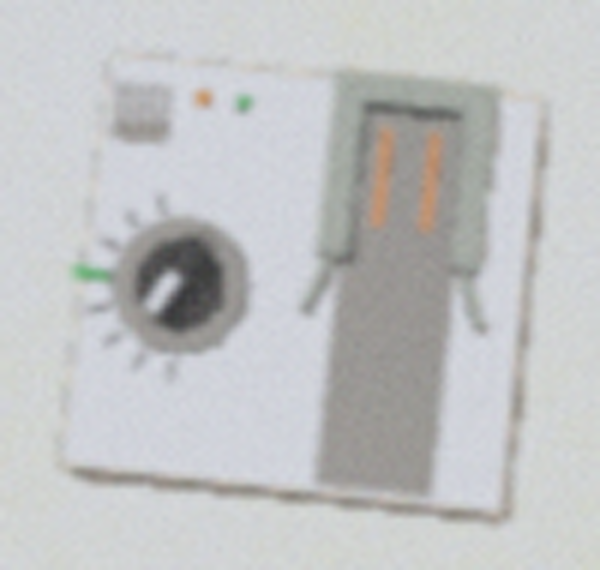

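View pics/t_bc.png

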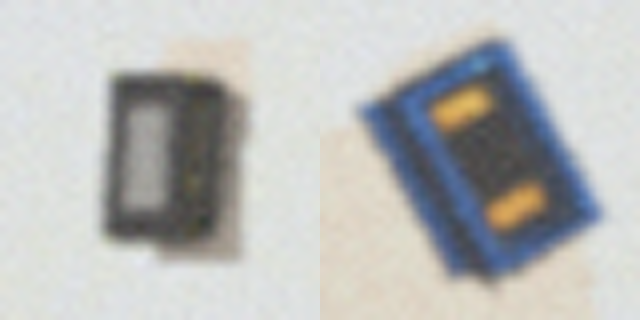

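View pics/s_ch.png

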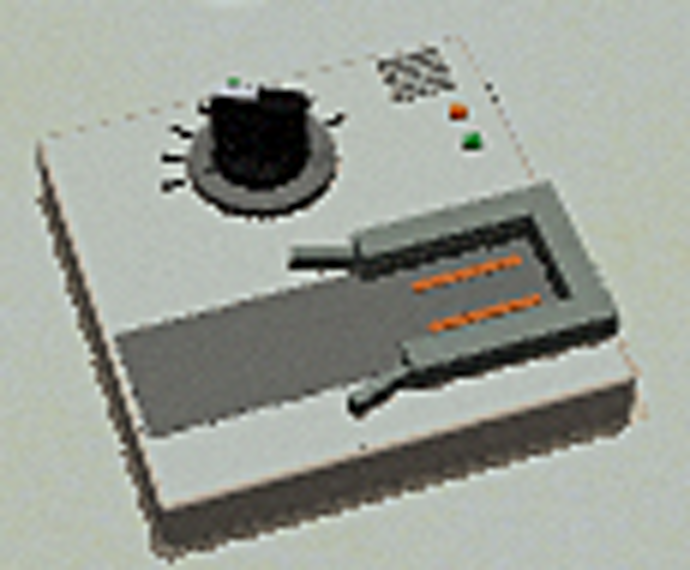

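View pics/s_bc.png

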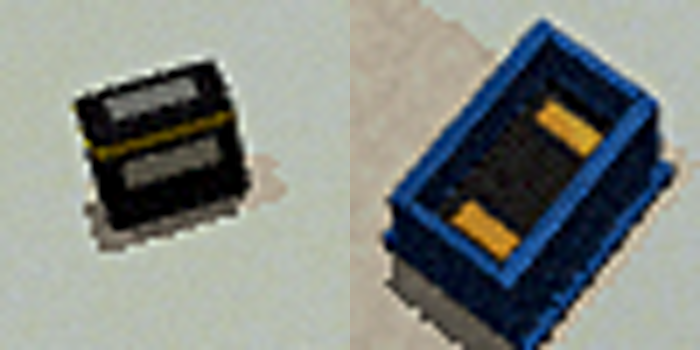

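```bash
python3 - <<'E'
from h import *
def go(n,pts,s,off,z,lab):
    P=np.array([ray(n,(x+.5)/s-.5+off[0],(y+.5)/s-.5+off[1],z)[:2] for x,y in pts])
    print(lab,n,P.tolist() and P.round(4).tolist(),"c",P.mean(0),"edges",[round(float(np.linalg.norm(P[i]-P[(i+1)%len(P)])),4) for i in range(len(P))],"ang",[round(float(np.arctan2(*(P[(i+1)%len(P)]-P[i])[::-1])),3) for i in range(len(P))])
go("top",[(112,57),(545,95),(505,515),(65,468)],6,(195,140),.03,"charger")
go("side",[(42,143),(455,40),(632,372),(165,508)],6,(190,155),.03,"charger")
go("side",[(193,20),(308,98),(158,285),(40,200)],7,(214,298),.044,"carrier")
go("side",[(78,100),(213,62),(232,115),(95,150)],7,(140,135),.054,"bat")
go("top",[(113,75),(182,78),(175,240),(105,235)],8,(140,217),.054,"bat")
go("top",[(80,88),(185,38),(282,213),(175,270)],8,(331,218),.044,"carrier")
go("top",[(180,285)],6,(195,140),.044,"dial?")
go("top",[(338,72),(500,85),(320,483),(435,493)],6,(195,140),.03,"track")
go("top",[(365,107),(462,115)],6,(195,140),.04,"stop")
go("side",[(120,335),(155,437)],6,(190,155),.03,"trackfront")
for n,p in(("mug",(140,148)),("tape",(171,171)),("bot",(369,152))): print(n,ray("top",*p,.04))
E
```

```text
charger top [[0.6929, 0.1236], [0.674, -0.0931], [0.465, -0.0715], [0.4874, 0.1433]] c [0.5798 0.0255] edges [0.2175, 0.2101, 0.2159, 0.2064] ang [-1.658, 3.038, 1.467, -0.096]
charger side [[0.4884, 0.1428], [0.6899, 0.1224], [0.6701, -0.0899], [0.4653, -0.0709]] c [0.5784 0.0261] edges [0.2025, 0.2132, 0.2057, 0.215] ang [-0.101, -1.664, 3.049, 1.463]
carrier side [[0.4513, -0.2498], [0.4724, -0.2874], [0.4092, -0.3208], [0.3879, -0.283]] c [ 0.4302 -0.2853] edges [0.0432, 0.0714, 0.0433, 0.0716] ang [-1.06, -2.656, 2.086, 0.483]
bat side [[0.403, 0.2871], [0.4602, 0.2856], [0.4576, 0.2512], [0.4012, 0.2551]] c [0.4305 0.2697] edges [0.0572, 0.0345, 0.0566, 0.032] ang [-0.025, -1.645, 3.073, 1.516]
bat top [[0.4621, 0.2875], [0.461, 0.2628], [0.4039, 0.2634], [0.4056, 0.2882]] c [0.4332 0.2755] edges [0.0247, 0.0571, 0.0249, 0.0564] ang [-1.612, 3.132, 1.503, -0.013]
carrier top [[0.456, -0.2485], [0.4741, -0.287], [0.4117, -0.3196], [0.3914, -0.2805]] c [ 0.4333 -0.2839] edges [0.0425, 0.0704, 0.044, 0.0721] ang [-1.132, -2.66, 2.049, 0.46]
dial? top [[0.5758, 0.0871]] c [0.5758 0.0871] edges [0.0] ang [0.0]
track top [[0.6855, 0.0104], [0.679, -0.0707], [0.4804, 0.0187], [0.4756, -0.0374]] c [ 0.5801 -0.0198] edges [0.0813, 0.2178, 0.0563, 0.2152] ang [-1.65, 2.719, -1.655, 0.224]
stop top [[0.6654, -0.003], [0.6615, -0.051]] c [ 0.6635 -0.027 ] edges [0.0481, 0.0481] ang [-1.652, 1.489]
trackfront side [[0.4807, 0.0212], [0.4746, -0.0359]] c [ 0.4776 -0.0074] edges [0.0574, 0.0574] ang [-1.678, 1.464]
mug [0.6932 0.3406 0.04  ]
tape [0.6239 0.2462 0.04  ]
bot [ 0.6827 -0.3409  0.04  ]
```

```bash
cat >> h.py <<'E'
from scipy.spatial.transform import Rotation as Rn
def pose(o=None):
    o=o or arm.observe();q=o["orientation"];return o,Rn.from_quat([q[1],q[2],q[3],q[0]]).as_matrix()
def plan(p,jaw,o=None):
    """target tcp pos, jaw direction angle in world (mod pi); prints shift (cm, tool axes) and turn"""
    o,R=pose(o); d=R.T@(np.asarray(p)-o["tcp_pos"])*100
    y=R[:,1];a=np.arctan2(y[1],y[0]); turn=-(jaw-a); turn=(turn+np.pi/2)%np.pi-np.pi/2
    print("t",round(o["t"],2),"tcp",o["tcp_pos"],"xax",R[:,0],"jaw",round(a,3),"q6",round(o["joint_positions"][5],3),"F",o["ft_force"],"w",round(o["width"],3)); print("shift cm",d.round(2),"turn",round(turn,3),"(alt %.3f)"%(turn-np.sign(turn)*np.pi))
E
python3 - <<'E'
from h import *
plan([.45,-.05,.25],np.pi/2-.025)
E
```

```text
t 0.1 tcp [ 0.1838 -0.5442  0.2305] xax [-0.0005  0.0018 -1.    ] jaw -1.245 q6 -0.073 F [0.5279 0.0823 0.5839] w 0.999
shift cm [ -1.88 -38.3  -41.03] turn 0.351 (alt -2.791)
```

Emit:
servo_tool:
  rows:
    - [[0,-2,-2],0.03]
    - [[0,-6,-6.5],0.08]
    - [[-0.5,-10.5,-11.5],0.13]
    - [[-1,-15,-16.5],0.18]
    - [[-1.5,-19.5,-21.5],0.23]
    - [[-1.9,-24,-26],0.28]
    - [[-1.9,-28.5,-30.5],0.32]
    - [[-1.9,-32.5,-35],0.35]
    - [[-1.9,-36,-38.5],0.35]
    - [[-1.9,-38.3,-41],0.35]
  gripper: 8.5

```text
t: 1.35
tcp_pos: [0.4504, -0.0479, 0.2501]
orientation: [0.008, -0.707, 0.007, 0.707]
ft_force: [0.2, -1.6, 0.4]
width: 0.998
```

```bash
python3 - <<'E'
from h import *
plan([.431,.271,.11],np.pi/2-.025)
E
```

```text
t 1.35 tcp [ 0.4504 -0.0479  0.2501] xax [-0.0001  0.0006 -1.    ] jaw -1.592 q6 1.392 F [ 0.1607 -1.567   0.3749] w 0.998
shift cm [ 14.03 -31.83   2.63] turn 0.003 (alt -3.138)
```

Emit:
servo_tool:
  rows:
    - [[0.5,-2,0.2],0]
    - [[2,-6,0.5],0]
    - [[4,-11,0.9],0]
    - [[6,-16,1.4],0]
    - [[8,-21,1.8],0]
    - [[10,-25.5,2.2],0]
    - [[12,-29,2.4],0]
    - [[13.5,-31.2,2.6],0]
    - [[14,-31.8,2.6],0]
    - [[14,-31.8,2.6],0]

```text
t: 2.6
tcp_pos: [0.4313, 0.2675, 0.11]
orientation: [0.008, -0.707, 0.009, 0.707]
ft_force: [-0.1, 0.6, 0.9]
width: 0.996
```

```bash
python3 - <<'E'
from h import *
plan([.431,.271,.027],np.pi/2-.025)
s=arm.capture("side");t=arm.capture("top")
cv2.imwrite("pics/b1.png",np.hstack([crop(s,110,80,220,190,3.5,1.6),crop(t,110,180,220,290,3.5,1.6)]))
p=arm.observe()["tcp_pos"];print(proj("side",p),proj("top",p))
E
```

```text
t 2.6 tcp [0.4313 0.2675 0.11  ] xax [-0.0009 -0.0009 -1.    ] jaw -1.594 q6 2.067 F [-0.0954  0.6271  0.9381] w 0.996
shift cm [ 8.3  -0.35  0.03] turn 0.002 (alt -3.140)
[158.8162 135.0685] [155.2528 236.6819]
```

View pics/b1.png

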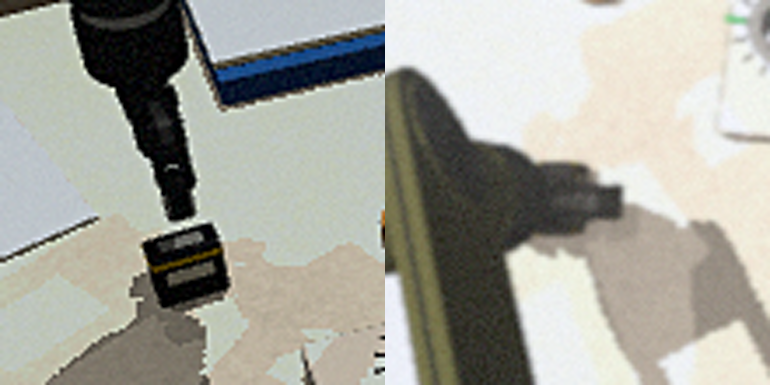

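Emit:
servo_tool:
  rows:
    - [[1,-0.3,0],0]
    - [[2.5,-0.35,0],0]
    - [[4.2,-0.35,0],0]
    - [[5.8,-0.35,0],0]
    - [[7.2,-0.35,0],0]
    - [[8,-0.35,0],0]
    - [[8.3,-0.35,0],0]
    - [[8.3,-0.35,0],0]
    - [[8.3,-0.35,0],0]
    - [[8.3,-0.35,0],0]

```text
t: 3.95
tcp_pos: [0.432, 0.2715, 0.0278]
orientation: [-0.009, 0.707, -0.008, -0.707]
ft_force: [0.2, -0.5, -0.0]
width: 0.998
```

Emit:
servo_tool:
  rows:
    - [[0,0,0],0]
    - [[0,0,0],0]
    - [[0,0,0],0]
    - [[0,0,0],0]
    - [[0,0,0],0]
    - [[0,0,0],0]
    - [[0,0,0],0]
    - [[0,0,0],0]
    - [[0,0,0],0]
    - [[0,0,0],0]
  gripper: 2

```text
t: 5.2
tcp_pos: [0.432, 0.2716, 0.0276]
orientation: [-0.009, 0.707, -0.008, -0.707]
ft_force: [0.1, 1.9, 5.6]
width: 0.339
```

```bash
python3 - <<'E'
from h import *
plan([.431,.271,.027],np.pi/2-.025)
s=arm.capture("side")
cv2.imwrite("pics/b2.png",crop(s,110,90,220,190,5,1.8))
p=arm.observe()["tcp_pos"];print(proj("side",p))
E
```

```text
t 5.2 tcp [0.432  0.2716 0.0276] xax [ 0.0007  0.0005 -1.    ] jaw -1.595 q6 2.073 F [0.0595 1.8517 5.6272] w 0.339
shift cm [0.06 0.06 0.1 ] turn 0.001 (alt -3.141)
[163.573  155.9086]
```

View pics/b2.png

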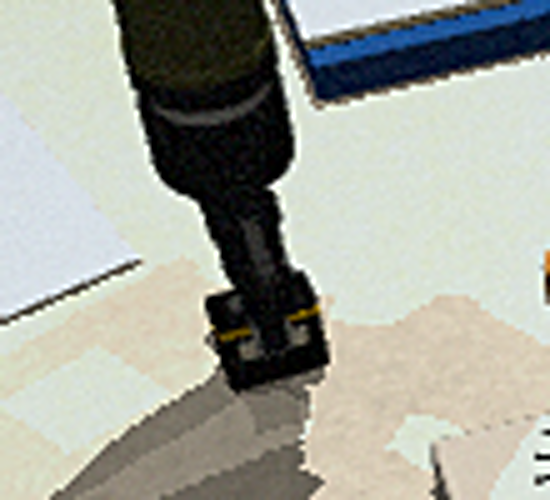

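```bash
python3 - <<'E'
from h import *
plan([.4318,-.2846,.14],.48+np.pi/2)
plan([.4318,0,.14],.48+np.pi/2)
E
```

```text
t 5.25 tcp [0.4319 0.2716 0.0276] xax [ 0.0006  0.0005 -1.    ] jaw -1.595 q6 2.073 F [-0.1807  1.4862  5.1595] w 0.335
shift cm [-11.27  55.6   -1.34] turn -0.504 (alt 2.637)
t 5.25 tcp [0.4319 0.2716 0.0276] xax [ 0.0006  0.0005 -1.    ] jaw -1.595 q6 2.073 F [-0.1807  1.4862  5.1595] w 0.335
shift cm [-11.25  27.15  -0.65] turn -0.504 (alt 2.637)
```

Emit:
servo_tool:
  rows:
    - [[-1.5,0,0],0]
    - [[-5,0,0],0]
    - [[-9,0.5,0],0]
    - [[-11.2,2.5,0],-0.05]
    - [[-11.2,6,-0.1],-0.12]
    - [[-11.2,10.5,-0.2],-0.2]
    - [[-11.2,15,-0.3],-0.28]
    - [[-11.2,20,-0.4],-0.36]
    - [[-11.2,25,-0.6],-0.44]
    - [[-11.2,30,-0.7],-0.5]

```text
t: 6.5
tcp_pos: [0.4307, -0.0303, 0.1396]
orientation: [-0.167, -0.687, -0.167, 0.687]
ft_force: [0.6, -0.4, -1.8]
width: 0.346
```

```bash
python3 - <<'E'
from h import *
plan([.4318,-.2846,.12],.48+np.pi/2)
E
```

```text
t 6.5 tcp [ 0.4307 -0.0303  0.1396] xax [-0.0003 -0.0001 -1.    ] jaw -1.093 q6 0.925 F [ 0.6233 -0.3874 -1.7828] w 0.346
shift cm [ 1.97 22.63 11.6 ] turn -0.002 (alt 3.140)
```

Emit:
servo_tool:
  rows:
    - [[0,3.5,1.8],0]
    - [[0,7.5,3.8],0]
    - [[0.5,11.5,5.9],0]
    - [[1,15.5,7.9],0]
    - [[1.5,18.5,9.5],0]
    - [[2,20.8,10.7],0]
    - [[2,22,11.3],0]
    - [[2,22.6,11.6],0]
    - [[2,22.6,11.6],0]
    - [[2,22.6,11.6],0]

```text
t: 7.75
tcp_pos: [0.4316, -0.2817, 0.1194]
orientation: [-0.167, -0.687, -0.167, 0.687]
ft_force: [-0.8, 0.7, -2.6]
width: 0.339
```

```bash
python3 - <<'E'
from h import *
plan([.4318,-.2846,.12],.48+np.pi/2)
s=arm.capture("side");t=arm.capture("top")
cv2.imwrite("pics/s2.png",s[:,:,::-1]);cv2.imwrite("pics/t2.png",t[:,:,::-1])
cv2.imwrite("pics/c1.png",np.hstack([crop(s,189,254,289,354,4,1.8),crop(t,301,178,401,278,4,1.8)]))
p=arm.observe()["tcp_pos"];print(proj("side",p),proj("top",p))
E
```

```text
t 7.75 tcp [ 0.4316 -0.2817  0.1194] xax [-0.0003  0.0006 -1.    ] jaw -1.094 q6 0.434 F [-0.7583  0.6733 -2.6108] w 0.339
shift cm [-0.06  0.26  0.12] turn -0.003 (alt 3.138)
[237.363  300.2559] [360.331  237.1903]
```

View pics/c1.png

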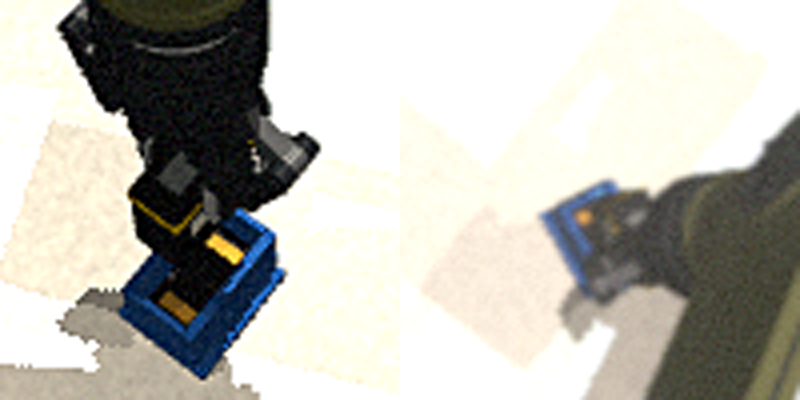

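```bash
python3 - <<'E'
from h import *
for n,box,z in(("side",(214,298,264,348),.022),("top",(331,218,371,258),.022)):
    im=cv2.imread(f"pics/{n}0.png").astype(int); x0,y0,x1,y1=box
    a=im[y0:y1,x0:x1]; b,g,r=a[...,0],a[...,1],a[...,2]
    m=((r-b>45)&(r>90)).astype(np.uint8)
    k,l,st,c=cv2.connectedComponentsWithStats(m)
    P=[]
    for i in range(1,k):
        if st[i,4]>5:
            ys,xs=np.where(l==i);w=(r-b)[ys,xs];cx=(xs*w).sum()/w.sum()+x0;cy=(ys*w).sum()/w.sum()+y0
            P.append(ray(n,cx,cy,z)[:2]);print(n,st[i,4],cx,cy,P[-1])
    P=np.array(P);d=P[0]-P[1];print("mid",P.mean(0),"len",np.linalg.norm(d),"ang",np.arctan2(d[1],d[0]))
    m=((b-r>35)).astype(np.uint8)*255
    print(m.sum()/255); cv2.imwrite(f"pics/m_{n}.png",cv2.resize(np.hstack([m,np.clip(b*1.5,0,255).astype(np.uint8)]),None,fx=7,fy=7,interpolation=0))
E
```

```text
side 30 244.83279512020093 315.8388948690348 [ 0.448  -0.2754]
side 31 232.94839797639122 330.4222596964587 [ 0.4124 -0.2942]
mid [ 0.4302 -0.2848] len 0.0402179587803251 ang 0.48712233900891067
298.0
top 19 348.2483164983165 230.99074074074073 [ 0.4494 -0.2763]
top 17 354.8787330316742 243.4 [ 0.4134 -0.2946]
mid [ 0.4314 -0.2855] len 0.040381875596566384 ang 0.4683255884814782
110.0
```

View pics/m_side.png

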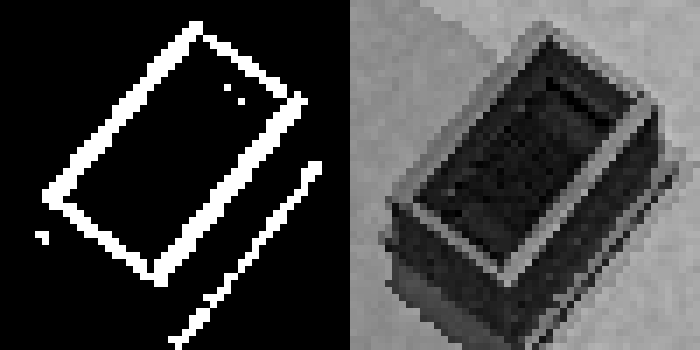

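View pics/m_top.png

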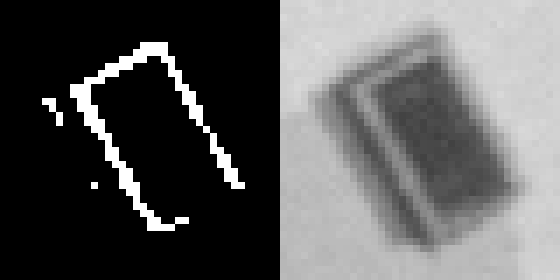

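```bash
python3 - <<'E'
from h import *
o,R=pose();p=o["tcp_pos"];f=8;x0,y0=209,284
s=cv2.imread("pics/s2.png");im=crop(s[:,:,::-1],x0,y0,x0+60,y0+66,f,2.5)
def d(q,c):
    u=(proj("side",q)-[x0,y0]+.5)*f-.5; cv2.circle(im,tuple(int(round(v)) for v in u),2,c,-1)
zb=p[2]-.0276
for sx in(-1,1):
  for sy in(-1,1):
    for z in(0,.054): d(np.array([p[0],p[1],zb+z])+R[:,2]*.03*sx+R[:,1]*.015*sy-np.array([0,0,0]),(0,0,255) if z else (0,255,0))
c=np.array([.431,-.285,0]);a=.48;X=np.array([np.cos(a),np.sin(a),0]);Y=np.array([-np.sin(a),np.cos(a),0])
for sx in(-1,1):
  for sy in(-1,1):
    d(c+X*.036*sx+Y*.023*sy+[0,0,.044],(255,0,255))
cv2.imwrite("pics/ov1.png",im)
E
```

```text
(no output)
```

View pics/ov1.png

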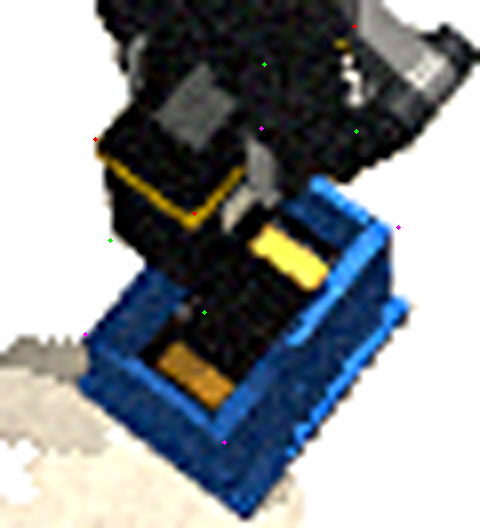

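```bash
python3 - <<'E'
from h import *
plan([.430,-.285,.077],.48+np.pi/2)
E
```

```text
t 7.85 tcp [ 0.4317 -0.2819  0.1194] xax [-0.0002  0.0004 -1.    ] jaw -1.094 q6 0.434 F [ 1.3003 -0.6932 -2.1225] w 0.34
shift cm [4.24 0.2  0.3 ] turn -0.003 (alt 3.138)
```

Emit:
servo_tool:
  rows:
    - [[0.5,0.1,0.1],0]
    - [[1.2,0.2,0.3],0]
    - [[2.2,0.2,0.3],0]
    - [[3.2,0.2,0.3],0]
    - [[3.9,0.2,0.3],0]
    - [[4.2,0.2,0.3],0]
    - [[4.2,0.2,0.3],0]
    - [[4.2,0.2,0.3],0]
    - [[4.2,0.2,0.3],0]
    - [[4.2,0.2,0.3],0]

```text
t: 9.1
tcp_pos: [0.4302, -0.286, 0.0776]
orientation: [0.167, 0.687, 0.166, -0.687]
ft_force: [-0.4, 0.9, -1.3]
width: 0.345
```

```bash
python3 - <<'E'
from h import *
plan([.430,-.285,.0496],.48+np.pi/2)
s=arm.capture("side");t=arm.capture("top")
cv2.imwrite("pics/s3.png",s[:,:,::-1])
o,R=pose();p=o["tcp_pos"]
cv2.imwrite("pics/c2.png",np.hstack([crop(s,209,290,269,350,7,2.5),crop(t,331,208,381,258,8.4,1.6)]))
for sx in(-1,1):
  for sy in(-1,1):
    print([(proj("side",np.array([p[0],p[1],p[2]-.0276+z])+R[:,2]*.03*sx+R[:,1]*.015*sy)-[209,290])*7 for z in(0,.054)])
E
```

```text
t 9.1 tcp [ 0.4302 -0.286   0.0776] xax [ 0.0004 -0.0003 -1.    ] jaw -1.095 q6 0.426 F [-0.4161  0.8593 -1.3361] w 0.345
shift cm [ 2.8  -0.1  -0.03] turn -0.004 (alt 3.137)
[array([232.2933,  91.1111]), array([226.9505,   5.2039])]
[array([310.7096, 148.5269]), array([309.1923,  64.1693])]
[array([102.6404, 242.4883]), array([ 90.4819, 160.9722])]
[array([182.0331, 304.3335]), array([173.7929, 224.7269])]
```

View pics/c2.png

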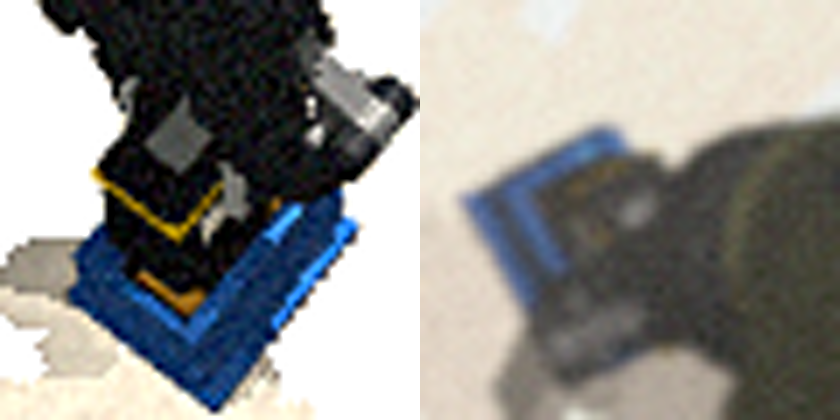

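Emit:
servo_tool:
  rows:
    - [[0.2,-0.1,0],0]
    - [[0.4,-0.1,0],0]
    - [[0.5,-0.1,0],0]
    - [[0.6,-0.1,0],0]
    - [[0.7,-0.1,0],0]
    - [[0.8,-0.1,0],0]
    - [[0.9,-0.1,0],0]
    - [[1,-0.1,0],0]
    - [[1.1,-0.1,0],0]
    - [[1.1,-0.1,0],0]

```text
t: 10.45
tcp_pos: [0.4296, -0.2851, 0.0662]
orientation: [0.167, 0.687, 0.167, -0.687]
ft_force: [1.0, 0.0, -3.1]
width: 0.337
```

Emit:
servo_tool:
  rows:
    - [[0.2,0,0],0]
    - [[0.4,0,0],0]
    - [[0.6,0,0],0]
    - [[0.8,0,0],0]
    - [[1,0,0],0]
    - [[1.2,0,0],0]
    - [[1.4,0,0],0]
    - [[1.55,0,0],0]
    - [[1.65,0,0],0]
    - [[1.65,0,0],0]

```text
t: 11.7
tcp_pos: [0.4296, -0.285, 0.0497]
orientation: [-0.167, -0.687, -0.167, 0.687]
ft_force: [0.5, -0.8, -1.4]
width: 0.345
```

```bash
python3 - <<'E'
from h import *
plan([.430,-.285,.0496],.48+np.pi/2)
E
```

```text
t 11.7 tcp [ 0.4296 -0.285   0.0497] xax [-0.0001  0.0001 -1.    ] jaw -1.095 q6 0.427 F [ 0.4783 -0.7505 -1.3894] w 0.345
shift cm [ 0.01  0.02 -0.04] turn -0.004 (alt 3.137)
```

Emit:
servo_tool:
  rows:
    - [[0.05,0,0],0]
    - [[0.1,0,0],0]
    - [[0.1,0,0],0]
    - [[0.1,0,0],0]
    - [[0,0,0],0]
    - [[0,0,0],0]
    - [[0,0,0],0]
    - [[0,0,0],0]
    - [[0,0,0],0]
    - [[0,0,0],0]
  gripper: 8.5

```text
t: 12.95
tcp_pos: [0.4296, -0.285, 0.0498]
orientation: [0.167, 0.687, 0.167, -0.687]
ft_force: [0.5, 0.3, -1.0]
width: 0.992
```

```bash
python3 - <<'E'
from h import *
plan([.430,-.285,.017],.48+np.pi/2)
s=arm.capture("side");t=arm.capture("top")
cv2.imwrite("pics/s4.png",s[:,:,::-1])
cv2.imwrite("pics/c3.png",np.hstack([crop(s,204,290,274,350,7,2.5),crop(t,331,208,381,258,8.4,1.6)]))
E
```

```text
t 12.95 tcp [ 0.4296 -0.285   0.0498] xax [ 0.  0. -1.] jaw -1.095 q6 0.427 F [ 0.5336  0.3395 -0.9739] w 0.992
shift cm [ 3.28  0.02 -0.04] turn -0.004 (alt 3.137)
```

View pics/c3.png

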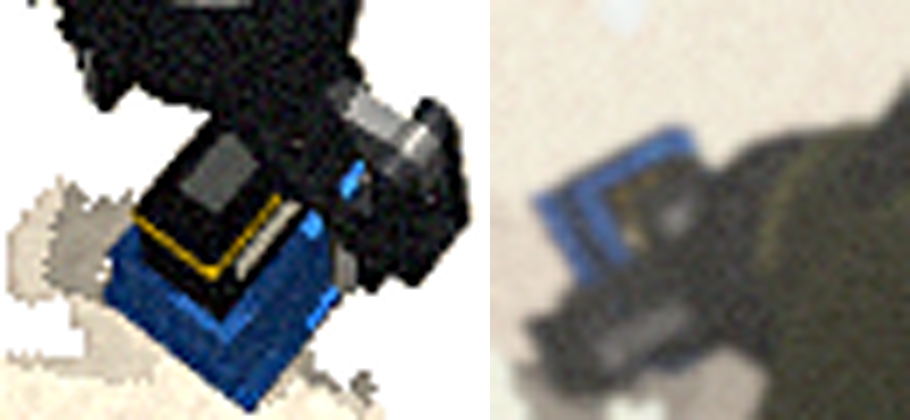

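Emit:
servo_tool:
  rows:
    - [[0.3,0,0],0]
    - [[0.8,0,0],0]
    - [[1.5,0,0],0]
    - [[2.2,0,0],0]
    - [[2.8,0,0],0]
    - [[3.1,0,0],0]
    - [[3.2,0,0],0]
    - [[3.2,0,0],0]
    - [[3.2,0,0],0]
    - [[3.2,0,0],0]

```text
t: 14.3
tcp_pos: [0.4297, -0.2851, 0.018]
orientation: [0.167, 0.687, 0.167, -0.687]
ft_force: [0.2, 0.4, 0.1]
width: 0.997
```

Emit:
servo_tool:
  rows:
    - [[0,0,0],0]
    - [[0,0,0],0]
    - [[0,0,0],0]
    - [[0,0,0],0]
    - [[0,0,0],0]
    - [[0,0,0],0]
    - [[0,0,0],0]
    - [[0,0,0],0]
    - [[0,0,0],0]
    - [[0,0,0],0]
  gripper: 3.5

```text
t: 15.55
tcp_pos: [0.4298, -0.2853, 0.0182]
orientation: [0.167, 0.687, 0.166, -0.687]
ft_force: [0.3, -0.5, 5.5]
width: 0.524
```

```bash
python3 - <<'E'
from h import *
# charger
a=-.098;c=np.array([.579,.0258]);X=np.array([np.cos(a),np.sin(a)]);Y=np.array([-np.sin(a),np.cos(a)])
L=c-.057*X-.045*Y;print("landing",L,"home",c+.054*X-.045*Y,"dial",c+.06*Y)
plan([L[0],L[1],.12],a+np.pi/2)
s=arm.capture("side")
cv2.imwrite("pics/c4.png",crop(s,204,270,284,350,7,2.5))
E
```

```text
landing [ 0.5179 -0.0134] home [ 0.6283 -0.0243] dial [0.5849 0.0855]
t 15.55 tcp [ 0.4298 -0.2853  0.0182] xax [ 0.0006 -0.0005 -1.    ] jaw -1.095 q6 0.427 F [ 0.334  -0.4578  5.4778] w 0.524
shift cm [-10.19 -20.13 -20.28] turn 0.574 (alt -2.568)
```

View pics/c4.png

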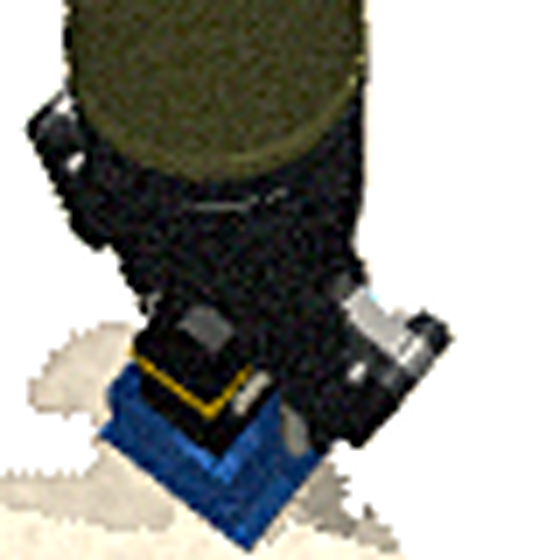

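```bash
python3 - <<'E'
from h import *
a=-.098;c=np.array([.579,.0258]);X=np.array([np.cos(a),np.sin(a)]);Y=np.array([-np.sin(a),np.cos(a)])
for n,box in(("side",(250,190,290,215)),("top",(250,158,275,182))):
    im=cv2.imread(f"pics/{n}0.png").astype(int); x0,y0,x1,y1=box
    q=im[y0:y1,x0:x1];b,g,r=q[...,0],q[...,1],q[...,2];m=((r-b)>30).astype(np.uint8)
    k,l,st,_=cv2.connectedComponentsWithStats(m)
    for i in range(1,k):
        if st[i,4]>8:
            ys,xs=np.where(l==i);P=np.array([ray(n,x+x0,y+y0,.03)[:2] for x,y in zip(xs,ys)])
            d=np.linalg.svd(P-P.mean(0))[2][0]; e=P.mean(0)-c
            print(n,st[i,4],P.mean(0),"local",e@X,e@Y,"ang",np.arctan(d[1]/d[0]))
# strip edges, deck edges by row/col scanning in top
def local(n,u,v,z): e=ray(n,u,v,z)[:2]-c; return e@X,e@Y
g=cv2.imread("pics/top0.png").astype(float).mean(2);g=cv2.GaussianBlur(g,(0,0),.7)
for v in range(199,220,3):
    row=g[v]; d=np.gradient(row)
    L=244+np.argmin(d[244:256]);Rr=262+np.argmax(d[262:274])
    def sub(i,s):
        y=s*d[i-1:i+2];return i+.5*(y[0]-y[2])/(y[0]-2*y[1]+y[2])
    l=local("top",sub(L,-1),v,.03);rr=local("top",sub(Rr,1),v,.03);print(v,l,rr,"mid",(l[1]+rr[1])/2)
E
```

```text
side 36 [ 0.6302 -0.0103] local 0.05444439197248803 -0.030885849269222696 ang -0.09988890888692646
side 37 [ 0.6279 -0.0341] local 0.054482359497870704 -0.0548685797663079 ang -0.10586621134875987
top 32 [ 0.6305 -0.0113] local 0.054913311370757334 -0.03185370459153145 ang -0.10368294933807971
top 34 [ 0.6304 -0.0355] local 0.05709802312620899 -0.05594656145977467 ang -0.1037688567837008
199 (np.float64(-0.035354789291140575), np.float64(-0.01424063210579485)) (np.float64(-0.029548584571968243), np.float64(-0.07189593449188658)) mid -0.043068283298840715
202 (np.float64(-0.044252798591925636), np.float64(-0.014553863887436591)) (np.float64(-0.038473908021224384), np.float64(-0.07194345693662145)) mid -0.04324866041202902
205 (np.float64(-0.05315762976058626), np.float64(-0.01460688063790901)) (np.float64(-0.04739868794283462), np.float64(-0.07180385334860617)) mid -0.04320536699325759
208 (np.float64(-0.06209023747590607), np.float64(-0.01419209490950607)) (np.float64(-0.05630065569406119), np.float64(-0.07169888634318496)) mid -0.04294549062634551
211 (np.float64(-0.07094562275871444), np.float64(-0.01435303029908705)) (np.float64(-0.06512617910610326), np.float64(-0.07216195842187062)) mid -0.043257494360478835
214 (np.float64(-0.07979190433536537), np.float64(-0.01441373348449782)) (np.float64(-0.07405720673462138), np.float64(-0.07138624841422259)) mid -0.0428999909493602
217 (np.float64(-0.08869465704410828), np.float64(-0.013723265574877483)) (np.float64(-0.08290682574169611), np.float64(-0.07122912089101432)) mid -0.0424761932329459
```

```bash
python3 - <<'E'
from h import *
plan([.510,-.0107,.12],-.102+np.pi/2)
E
```

```text
t 15.6 tcp [ 0.4299 -0.2853  0.0182] xax [ 0.0007 -0.0006 -1.    ] jaw -1.095 q6 0.427 F [-0.4406 -0.8149  5.4274] w 0.527
shift cm [-10.19 -20.73 -19.71] turn 0.578 (alt -2.564)
```

Emit:
servo_tool:
  rows:
    - [[-1,0,0],0]
    - [[-3.5,0,0],0]
    - [[-6.5,-0.5,-0.5],0]
    - [[-9,-2.5,-2.4],0.05]
    - [[-10.2,-5.5,-5.2],0.13]
    - [[-10.2,-9,-8.6],0.23]
    - [[-10.2,-12.5,-12],0.33]
    - [[-10.2,-16,-15.2],0.43]
    - [[-10.2,-18.5,-17.6],0.52]
    - [[-10.2,-20,-19],0.57]

```text
t: 16.85
tcp_pos: [0.5063, -0.0182, 0.1195]
orientation: [0.034, -0.706, 0.033, 0.707]
ft_force: [0.3, -1.4, -3.0]
width: 0.52
```

Emit:
servo_tool:
  rows:
    - [[0,-0.33,-0.72],0.01]
    - [[0,-0.35,-0.75],0.01]
    - [[0.5,-0.35,-0.75],0.01]
    - [[1.5,-0.35,-0.75],0.01]
    - [[2.5,-0.35,-0.75],0.01]
    - [[3,-0.35,-0.75],0.01]
    - [[3,-0.35,-0.75],0.01]
    - [[3,-0.35,-0.75],0.01]
    - [[3,-0.35,-0.75],0.01]
    - [[3,-0.35,-0.75],0.01]

```text
t: 18.1
tcp_pos: [0.5149, -0.0174, 0.0901]
orientation: [-0.037, 0.706, -0.037, -0.706]
ft_force: [-0.4, 0.5, -3.8]
width: 0.527
```

```bash
python3 - <<'E'
from h import *
plan([.510,-.0107,.0495],-.102+np.pi/2)
s=arm.capture("side");t=arm.capture("top")
cv2.imwrite("pics/s5.png",s[:,:,::-1]);cv2.imwrite("pics/t5.png",t[:,:,::-1])
cv2.imwrite("pics/c5.png",np.hstack([crop(s,190,140,300,250,3.6,1.8),crop(t,195,140,305,250,3.6,1.8)]))
E
```

```text
t 18.1 tcp [ 0.5149 -0.0174  0.0901] xax [ 0.0006 -0.0001 -1.    ] jaw -1.675 q6 1.559 F [-0.3773  0.5138 -3.7586] w 0.527
shift cm [ 4.06 -0.62  0.56] turn -0.002 (alt 3.140)
```

View pics/c5.png

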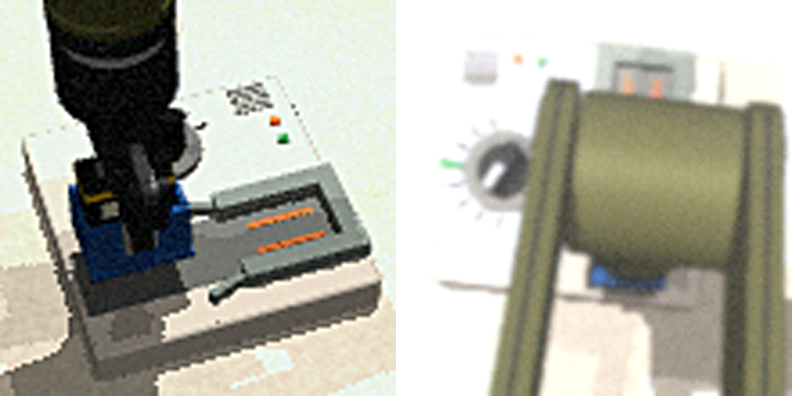

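```bash
python3 - <<'E'
from h import *
o,R=pose();p=o["tcp_pos"];f=8;x0,y0=200,175
s=cv2.imread("pics/s5.png");im=crop(s[:,:,::-1],x0,y0,x0+60,y0+50,f,2.5)
def d(q,c):
    u=(proj("side",q)-[x0,y0]+.5)*f-.5; cv2.circle(im,tuple(int(round(v)) for v in u),2,c,-1)
b=np.array([p[0],p[1],p[2]-.0182])
for sx in(-1,1):
    d(b+R[:,2]*.036*sx+R[:,1]*.029,(0,0,255)); d(b+R[:,2]*.036*sx+R[:,1]*.029+[0,0,.006],(0,0,255))
    d(b+R[:,2]*.036*sx+R[:,1]*.023+[0,0,.044],(0,255,0))
    d(b+R[:,2]*.036*sx-R[:,1]*.023+[0,0,.044],(0,255,0))
cv2.imwrite("pics/ov2.png",im)
E
```

View pics/ov2.png

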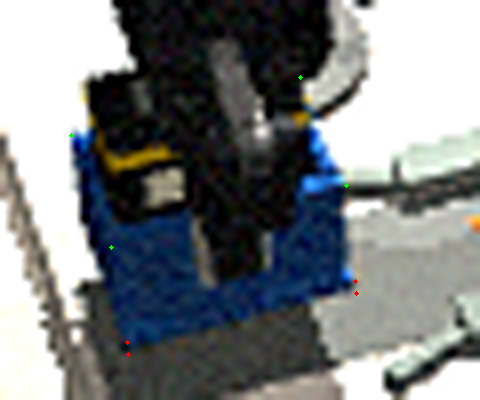

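```bash
cat >> h.py <<'E'
_a=-.098;_c=np.array([.579,.0258]);_X=np.array([np.cos(_a),np.sin(_a)]);_Y=np.array([-np.sin(_a),np.cos(_a)])
H=_c+.054*_X-.0437*_Y;TH=-.102;D=np.array([np.cos(TH),np.sin(TH)])
E
python3 - <<'E'
from h import *
print(H); plan([*(H-.113*D),.0487],TH+np.pi/2)
E
```

```text
[ 0.6285 -0.023 ]
t 18.2 tcp [ 0.5148 -0.0174  0.09  ] xax [ 0.0004 -0.     -1.    ] jaw -1.675 q6 1.559 F [ 0.1729  0.2349 -3.5456] w 0.526
shift cm [ 4.13 -0.6  -0.06] turn -0.002 (alt 3.139)
```

Emit:
servo_tool:
  rows:
    - [[0.5,-0.3,0],0]
    - [[1.2,-0.6,0],0]
    - [[2,-0.6,-0.05],0]
    - [[2.8,-0.6,-0.05],0]
    - [[3.4,-0.6,-0.05],0]
    - [[3.8,-0.6,-0.05],0]
    - [[4,-0.6,-0.05],0]
    - [[4.1,-0.6,-0.05],0]
    - [[4.15,-0.6,-0.05],0]
    - [[4.15,-0.6,-0.05],0]

```text
t: 19.45
tcp_pos: [0.5159, -0.0115, 0.0485]
orientation: [-0.037, 0.706, -0.037, -0.706]
ft_force: [-0.5, -0.2, -4.5]
width: 0.524
```

```bash
python3 - <<'E'
from h import *
plan([*H,.0487],TH+np.pi/2)
s=arm.capture("side")
cv2.imwrite("pics/s6.png",s[:,:,::-1])
cv2.imwrite("pics/c6.png",crop(s,200,165,300,245,7,2))
E
```

```text
t 19.45 tcp [ 0.5159 -0.0115  0.0485] xax [ 0.0003 -0.     -1.    ] jaw -1.675 q6 1.571 F [-0.5349 -0.1767 -4.5484] w 0.524
shift cm [ -0.02  -0.03 -11.32] turn -0.002 (alt 3.139)
```

View pics/c6.png

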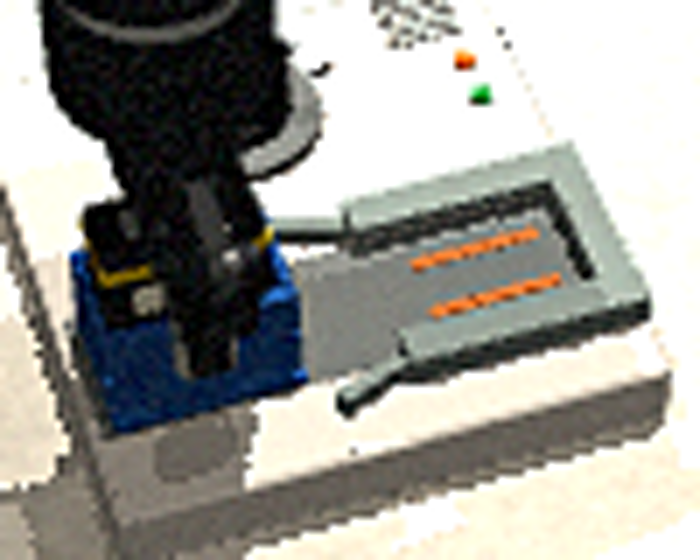

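Emit:
servo_tool:
  rows:
    - [[0,0,-0.4],0]
    - [[0,0,-1],0]
    - [[0,0,-1.6],0]
    - [[0,0,-2.2],0]
    - [[0,0,-2.8],0]
    - [[0,0,-3.4],0]
    - [[0,0,-3.9],0]
    - [[0,0,-4.3],0]
    - [[0,0,-4.6],0]
    - [[0,0,-4.6],0]

```text
t: 20.75
tcp_pos: [0.5617, -0.0164, 0.0483]
orientation: [-0.037, 0.706, -0.037, -0.706]
ft_force: [0.0, 0.6, -3.2]
width: 0.532
```

```bash
python3 - <<'E'
from h import *
plan([*H,.0485],TH+np.pi/2)
s=arm.capture("side")
cv2.imwrite("pics/c7.png",crop(s,200,165,300,245,7,2))
E
```

```text
t 20.75 tcp [ 0.5617 -0.0164  0.0483] xax [ 0.0001 -0.     -1.    ] jaw -1.675 q6 1.571 F [ 0.0093  0.6035 -3.1788] w 0.532
shift cm [-0.02 -0.04 -6.7 ] turn -0.002 (alt 3.139)
```

View pics/c7.png

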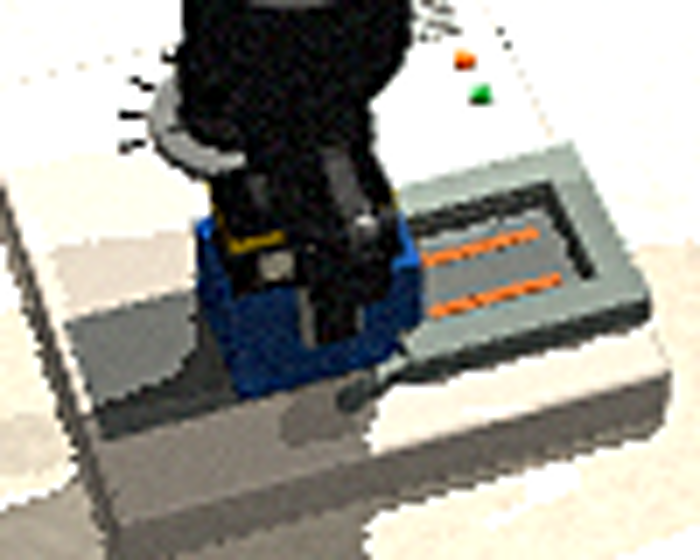

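Emit:
servo_tool:
  rows:
    - [[0,0,-0.4],0]
    - [[0,0,-1],0]
    - [[0,0,-1.7],0]
    - [[0,0,-2.5],0]
    - [[0,-0.02,-3.2],0]
    - [[0,-0.03,-3.9],0]
    - [[0,-0.03,-4.6],0]
    - [[0,-0.03,-5.2],0]
    - [[0,-0.03,-5.7],0]
    - [[0,-0.03,-5.8],0]

```text
t: 22.05
tcp_pos: [0.6198, -0.0221, 0.0483]
orientation: [-0.037, 0.706, -0.037, -0.706]
ft_force: [0.5, 0.5, -2.5]
width: 0.523
```

Emit:
servo_tool:
  rows:
    - [[0,0,-0.1],0]
    - [[0,0,-0.2],0]
    - [[0,0,-0.3],0]
    - [[0,0,-0.4],0]
    - [[0,0,-0.5],0]
    - [[0,0,-0.6],0]
    - [[0,0,-0.7],0]
    - [[0,0,-0.8],0]
    - [[0,0,-0.9],0]
    - [[0,0,-0.95],0]

```text
t: 23.3
tcp_pos: [0.6285, -0.023, 0.0483]
orientation: [0.037, -0.706, 0.037, 0.706]
ft_force: [-1.0, 0.2, -1.5]
width: 0.527
```

```bash
python3 - <<'E'
from h import *
plan([*H,.0485],TH+np.pi/2)
s=arm.capture("side")
cv2.imwrite("pics/c8.png",crop(s,200,165,300,245,7,2))
E
```

```text
t 23.3 tcp [ 0.6285 -0.023   0.0483] xax [-0.0006  0.0001 -1.    ] jaw -1.675 q6 1.571 F [-1.0403  0.2204 -1.5382] w 0.527
shift cm [-0.02 -0.   -0.  ] turn -0.002 (alt 3.139)
```

View pics/c8.png

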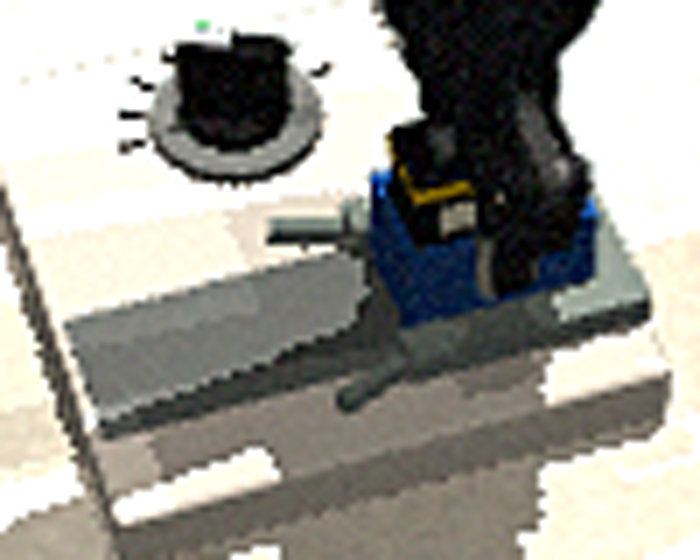

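Not yet touching the stop, so I'll go on slowly until contact.

Emit:
servo_tool:
  rows:
    - [[0,0,-0.03],0]
    - [[0,0,-0.06],0]
    - [[0,0,-0.09],0]
    - [[0,0,-0.12],0]
    - [[0,0,-0.15],0]
    - [[0,0,-0.18],0]
    - [[0,0,-0.21],0]
    - [[0,0,-0.24],0]
    - [[0,0,-0.27],0]
    - [[0,0,-0.3],0]

```text
t: 24.6
tcp_pos: [0.6286, -0.023, 0.0484]
orientation: [0.037, -0.704, 0.037, 0.708]
ft_force: [-8.8, 0.9, 5.9]
width: 0.523
```

Emit:
servo_tool:
  rows:
    - [[0,0,0],0]
    - [[0,0,0],0]
    - [[0,0,0],0]
    - [[0,0,0],0]
    - [[0,0,0],0]
    - [[-0.5,0,0.3],0]
    - [[-1.5,0,0.3],0]
    - [[-3.5,0,0.3],0]
    - [[-6,0,0.3],0]
    - [[-8.5,0,0.3],0]
  gripper: 7

```text
t: 25.85
tcp_pos: [0.6288, -0.023, 0.1349]
orientation: [-0.037, 0.706, -0.037, -0.706]
ft_force: [0.8, 0.5, 0.2]
width: 0.82
```

```bash
python3 - <<'E'
from h import *
plan([.585,.0855,.14],0)
s=arm.capture("side");t=arm.capture("top")
cv2.imwrite("pics/s9.png",s[:,:,::-1]);cv2.imwrite("pics/t9.png",t[:,:,::-1])
cv2.imwrite("pics/c9.png",np.hstack([crop(s,195,160,300,245,5,2),crop(t,210,165,245,207,10,2)]))
E
```

```text
t 25.85 tcp [ 0.6288 -0.023   0.1349] xax [ 0.0008 -0.0001 -1.    ] jaw -1.675 q6 1.571 F [0.7803 0.5174 0.2066] w 0.82
shift cm [ -0.52 -10.34   5.49] turn 1.467 (alt -1.675)Traceback (most recent call last):
  File "<stdin>", line 5, in <module>
    return _nx.concatenate(arrs, 1, dtype=dtype, casting=casting)
           ~~~~~~~~~~~~~~~^^^^^^^^^^^^^^^^^^^^^^^^^^^^^^^^^^^^^^^
ValueError: all the input array dimensions except for the concatenation axis must match exactly, but along dimension 0, the array at index 0 has size 425 and the array at index 1 has size 420
```

```bash
python3 - <<'E'
from h import *
s=cv2.imread("pics/s9.png")[:,:,::-1];t=cv2.imread("pics/t9.png")[:,:,::-1];t0=cv2.imread("pics/top0.png")[:,:,::-1]
cv2.imwrite("pics/c9.png",np.hstack([crop(s,195,160,295,244,5,2),crop(t0,208,166,243,208,10,2)]))
cv2.imwrite("pics/c9b.png",crop(s,205,155,260,195,12,2.5))
# points
f=lambda n,x,y,z:(ray(n,x,y,z)[:2]-_c) if 0 else ray(n,x,y,z)[:2]
im=cv2.imread("pics/top0.png").astype(int)
# green mark
for n,b in(("top",(200,175,216,195)),("side",(222,160,240,175))):
    im=cv2.imread(f"pics/{n}0.png").astype(int);x0,y0,x1,y1=b;q=im[y0:y1,x0:x1];m=(q[...,1]-np.maximum(q[...,0],q[...,2]))>15
    ys,xs=np.where(m);
    if len(xs): P=ray(n,xs.mean()+x0,ys.mean()+y0,.03)[:2];e=P-_c;print(n,"green",P,len(xs),e@_X,e@_Y)
E
```

```text
Traceback (most recent call last):
NameError: name '_c' is not defined
```

View pics/c9.png

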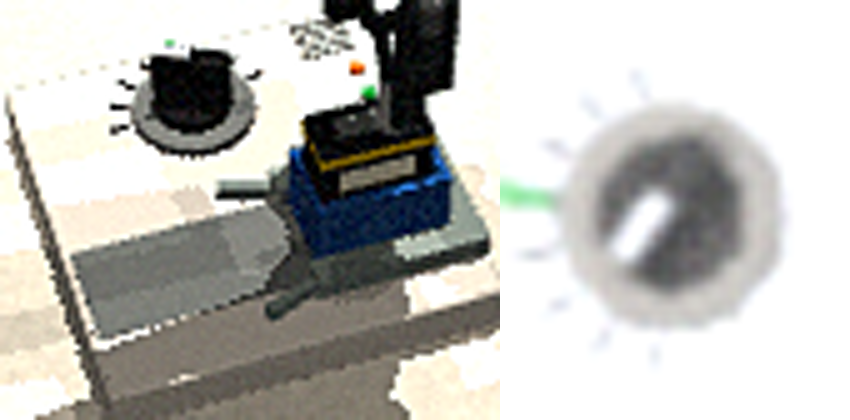

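View pics/c9b.png

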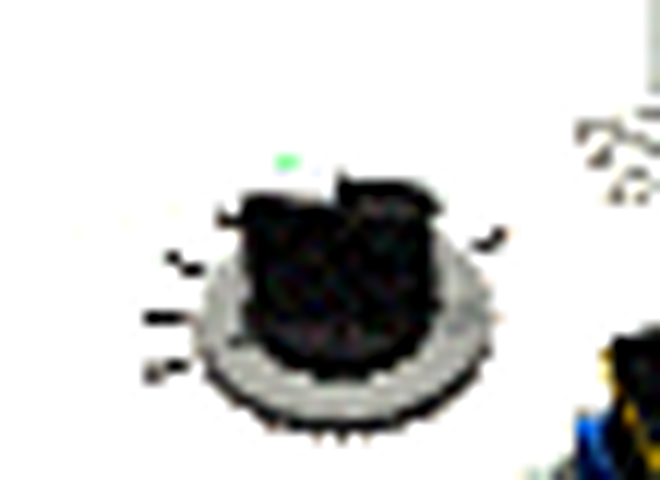

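```bash
sed -i 's/\b_c\b/C/g;s/\b_X\b/CX/g;s/\b_Y\b/CY/g' h.py; python3 - <<'E'
from h import *
def loc(n,u,v,z): e=ray(n,u,v,z)[:2]-C; return np.array([e@CX,e@CY])
for n,b in(("top",(200,175,216,195)),("side",(222,160,240,175))):
    im=cv2.imread(f"pics/{n}0.png").astype(int);x0,y0,x1,y1=b;q=im[y0:y1,x0:x1];m=(q[...,1]-np.maximum(q[...,0],q[...,2]))>15
    ys,xs=np.where(m);print(n,"green local",loc(n,xs.mean()+x0,ys.mean()+y0,.03),len(xs))
# ring (side): crop 12 offset 205,155 : bounds
print("ring top",loc("top",208+17.2-.5,166+21.5-.5,.03))
for x,y in((197,320),(490,320),(343,425)): print("ring side pt",loc("side",205+x/12-.5,155+y/12-.5,.03))
im=cv2.imread("pics/top0.png").astype(int);g=im.mean(2)
m=np.zeros(g.shape,np.uint8);cv2.circle(m,(225,187),6,1,-1)
x0=208;y0=166
print(g[180:196,216:234].astype(int))
E
```

```text
top green local [-0.0061  0.1075] 14
side green local [-0.0067  0.1166] 2
ring top [-0.0071  0.0616]
ring side pt [-0.041  0.075]
ring side pt [0.0221 0.0525]
ring side pt [-0.0191  0.0331]
[[118 107 102 103  96  83  74  70  61  58  55  51  64  74  86  94 100 109]
 [107 101 101  97  80  67  55  52  51  52  54  52  53  62  78  90  99  99]
 [105 102  97  82  63  53  53  50  47  55  52  50  47  51  69  90 100 100]
 [103  97  86  69  57  54  50  48  51  55  53  48  47  42  57  78  94 100]
 [103  93  71  57  56  52  63  65  61  52  49  45  43  43  46  61  86  98]
 [ 98  89  62  55  58  61  86 104  87  61  50  41  42  41  43  56  85 100]
 [100  84  60  49  63  91 124 130 113  74  51  46  43  43  48  58  85  99]
 [ 99  82  63  58  79 115 136 131 102  66  47  42  49  44  48  59  84  99]
 [ 99  82  59  68 103 130 134 111  78  47  40  42  47  50  52  59  87 100]
 [ 97  86  71  91 121 132 119  81  56  41  46  44  53  57  52  62  84 100]
 [101  92  88 113 132 128  97  64  43  39  47  44  51  53  58  65  86  99]
 [104 100 100 108 122 106  68  44  43  45  51  54  55  54  64  73  93 101]
 [106 102  99  97  92  74  52  42  43  46  53  50  56  62  83  97 100  99]
 [106 103  99  93  83  65  50  42  45  46  52  57  62  76  94 102 101  98]
 [115 107  99  99  93  84  73  59  54  56  67  75  87  95  99 101 100 107]
 [125 118 104 102 100  99  96  88  79  80  92  97  98 102 101 101 106 124]]
```

```bash
python3 - <<'E'
from h import *
g=cv2.imread("pics/top0.png").astype(float).mean(2)
pts=[];w=[]
for v in range(184,192):
    for u in range(218,226):
        if g[v,u]>75 and not(u<=218 and v<190) and not (u<219):
            p=ray("top",u,v,.074)[:2];pts.append(p);w.append(g[v,u]-60)
pts=np.array(pts);w=np.array(w);c=(pts*w[:,None]).sum(0)/w.sum();d=pts-c
ev,V=np.linalg.eigh((d*w[:,None]).T@d);a=V[:,1]
if a[0]>0:a=-a
wa=np.arctan2(a[1],a[0]);print("stripe c",c,"ang",wa,"theta",np.pi+TH-wa)
dc=C-.0073*CX+.0613*CY;print("dial",dc)
e=c-dc;print("offset vector ang",np.arctan2(e[1],e[0]),"r",np.linalg.norm(e),"theta",np.pi+TH-np.arctan2(e[1],e[0]))
E
```

```text
stripe c [0.5688 0.0936] ang 2.5208455466233266 theta 0.5187471069664666
dial [0.5777 0.0875]
offset vector ang 2.541770604729114 r 0.010827733517191131 theta 0.49782204886067927
```

```bash
python3 - <<'E'
from h import *
plan([.5777,.0875,.12],.96)
E
```

```text
t 25.95 tcp [ 0.6312 -0.0233  0.1373] xax [ 0.0074 -0.0008 -1.    ] jaw -1.675 q6 1.571 F [ 0.7531 -0.8597  0.824 ] w 0.817
shift cm [  1.68 -10.46   6.49] turn 0.507 (alt -2.635)
```

Emit:
servo_tool:
  rows:
    - [[0,-0.5,0.3],0]
    - [[0,-2,1.2],-0.1]
    - [[0,-4,2.4],-0.25]
    - [[0,-6,3.6],-0.43]
    - [[0,-8,4.8],-0.6]
    - [[0,-9.5,5.7],-0.78]
    - [[0,-10.3,6.2],-0.95]
    - [[0,-10.5,6.4],-1.13]
    - [[0,-10.5,6.4],-1.3]
    - [[0,-10.5,6.4],-1.48]
  gripper: 5

```text
t: 27.2
tcp_pos: [0.5744, 0.0884, 0.1318]
orientation: [-0.45, -0.544, -0.451, 0.546]
ft_force: [-0.3, -0.3, 0.9]
width: 0.591
```

Emit:
servo_tool:
  rows:
    - [[0,0,0],-0.17]
    - [[0,0,0],-0.34]
    - [[0,0,0],-0.51]
    - [[0,0,0],-0.68]
    - [[0,0,0],-0.85]
    - [[0,0,0],-1.0]
    - [[0,0,0],-1.1]
    - [[0,0,0],-1.15]
    - [[0,0,0],-1.16]
    - [[0,0,0],-1.16]

```text
t: 28.45
tcp_pos: [0.5753, 0.0882, 0.1325]
orientation: [0.674, 0.211, 0.675, -0.211]
ft_force: [0.5, 0.2, 0.7]
width: 0.586
```

```bash
python3 - <<'E'
from h import *
plan([.5777,.0875,.05],.96)
s=arm.capture("side");t=arm.capture("top")
cv2.imwrite("pics/c10.png",np.hstack([crop(s,190,120,290,220,4,2),crop(t,180,140,280,240,4,2)]))
E
```

```text
t 28.45 tcp [0.5753 0.0882 0.1325] xax [-0.0016 -0.0001 -1.    ] jaw 0.964 q6 -0.885 F [0.4653 0.1673 0.7413] w 0.586
shift cm [8.25 0.09 0.25] turn 0.004 (alt -3.137)
```

View pics/c10.png

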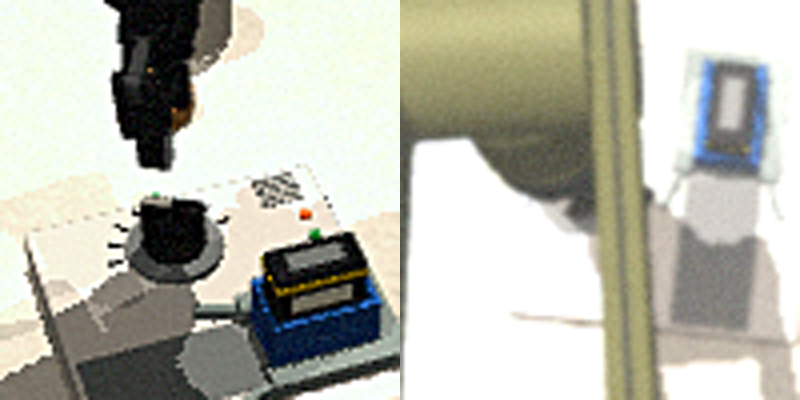

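Emit:
servo_tool:
  rows:
    - [[0.5,0.1,0.2],0]
    - [[1.5,0.1,0.25],0]
    - [[3,0.1,0.25],0]
    - [[4.5,0.1,0.25],0]
    - [[6,0.1,0.25],0]
    - [[7.2,0.1,0.25],0]
    - [[7.9,0.1,0.25],0]
    - [[8.2,0.1,0.25],0]
    - [[8.2,0.1,0.25],0]
    - [[8.2,0.1,0.25],0]

```text
t: 29.8
tcp_pos: [0.5791, 0.0875, 0.0518]
orientation: [0.675, 0.211, 0.675, -0.211]
ft_force: [0.2, 0.5, 0.2]
width: 0.586
```

Emit:
servo_tool:
  rows:
    - [[0,0,0],0]
    - [[0,0,0],0]
    - [[0,0,0],0]
    - [[0,0,0],0]
    - [[0,0,0],0]
    - [[0,0,0],0]
    - [[0,0,0],0]
    - [[0,0,0],0]
    - [[0,0,0],0]
    - [[0,0,0],0]
  gripper: 0.5

```text
t: 31.05
tcp_pos: [0.5777, 0.0862, 0.0519]
orientation: [0.675, 0.21, 0.675, -0.212]
ft_force: [-1.7, -4.2, 4.7]
width: 0.15
```

```bash
python3 - <<'E'
from h import *
plan([.5777,.0875,.05],.96-1.09)
print(arm.observe()["torque"])
s=arm.capture("side")
cv2.imwrite("pics/c11.png",crop(s,205,130,265,200,7,2))
E
```

```text
t 31.05 tcp [0.5777 0.0862 0.0519] xax [-0.0013 -0.0019 -1.    ] jaw 0.966 q6 -0.887 F [-1.6514 -4.172   4.6503] w 0.15
shift cm [ 0.19  0.11 -0.08] turn 1.096 (alt -2.046)
[-0.6031  0.3588  0.0266]
```

View pics/c11.png

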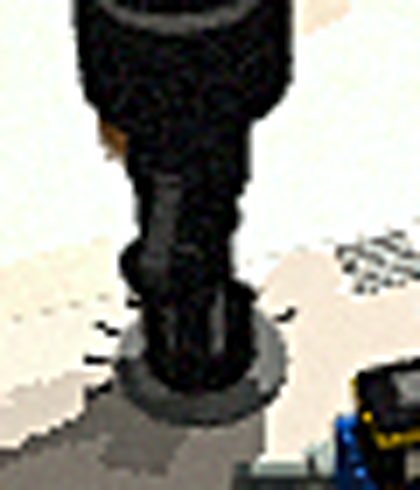

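Emit:
servo_tool:
  rows:
    - [[0,-0.1,0],0.06]
    - [[0,-0.18,0],0.18]
    - [[0,-0.18,0],0.32]
    - [[0,-0.18,0],0.46]
    - [[0,-0.18,0],0.6]
    - [[0,-0.18,0],0.74]
    - [[0,-0.18,0],0.88]
    - [[0,-0.18,0],1.0]
    - [[0,-0.18,0],1.08]
    - [[0,-0.18,0],1.1]

```text
t: 32.35
tcp_pos: [0.5764, 0.0855, 0.0519]
orientation: [-0.465, -0.532, -0.465, 0.533]
ft_force: [-3.1, -2.1, 6.6]
width: 0.15
```

```bash
python3 - <<'E'
from h import *
plan([.5777,.0862,.05],np.pi+TH-1.6-np.pi/2)
print(arm.observe()["torque"])
s=arm.capture("side");t=arm.capture("top")
cv2.imwrite("pics/c12.png",np.hstack([crop(s,205,130,265,200,6,2),crop(t,195,155,255,225,6,2)]))
plan([.5777,.0862,.05],np.pi+TH-1.6-np.pi/2)
E
```

```text
t 32.35 tcp [0.5764 0.0855 0.0519] xax [-0.0018 -0.0008 -1.    ] jaw -0.136 q6 0.211 F [-3.1238 -2.0837  6.5762] w 0.15
shift cm [ 0.19  0.12 -0.09] turn -0.005 (alt 3.137)
[-0.2729  0.4522  0.05  ]
t 32.45 tcp [0.5764 0.0855 0.0519] xax [-0.0017 -0.0008 -1.    ] jaw -0.135 q6 0.211 F [-2.5197 -1.9856  5.3839] w 0.149
shift cm [ 0.19  0.12 -0.09] turn -0.004 (alt 3.138)
```

View pics/c12.png

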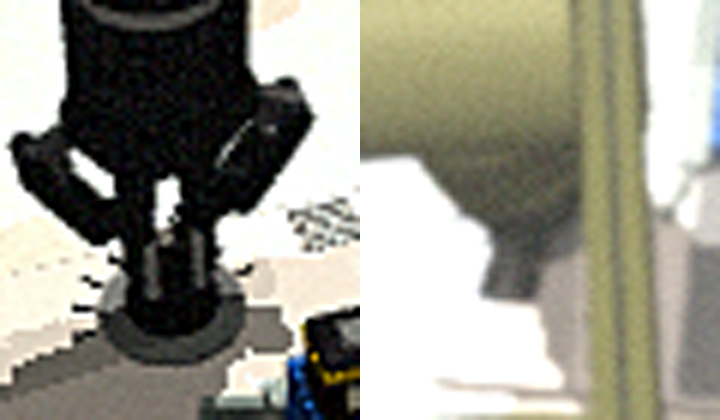

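Emit:
servo_tool:
  rows:
    - [[0,0,0],0]
    - [[0,0,0],0]
    - [[0,0,0],0]
    - [[0,0,0],0]
    - [[0,0,0],0]
    - [[-0.5,0,0],0]
    - [[-2,0,0],0]
    - [[-4.5,0,0],0]
    - [[-7.5,0,0],0]
    - [[-10,0,0],0]
  gripper: 5

```text
t: 33.7
tcp_pos: [0.5781, 0.086, 0.1538]
orientation: [0.466, 0.533, 0.465, -0.532]
ft_force: [-0.3, 0.1, 0.9]
width: 0.589
```

Emit:
servo_tool:
  rows:
    - [[-2,-1.5,-1],0]
    - [[-5,-5,-4],0]
    - [[-7,-9,-8],0]
    - [[-8,-12,-12],0]
    - [[-8,-14,-16],0]
    - [[-8,-15,-20],0]
    - [[-8,-15,-23],0]
    - [[-8,-15,-25],0]
    - [[-8,-15,-25.5],0]
    - [[-8,-15,-25.5],0]

```text
t: 34.95
tcp_pos: [0.4629, 0.3583, 0.2312]
orientation: [-0.465, -0.532, -0.465, 0.533]
ft_force: [0.4, 0.5, -0.7]
width: 0.587
```

```bash
python3 - <<'E'
from h import *
plan([.5777,.0862,.05],np.pi+TH-1.6-np.pi/2)
s=arm.capture("side");t=arm.capture("top")
cv2.imwrite("pics/s13.png",s[:,:,::-1]);cv2.imwrite("pics/t13.png",t[:,:,::-1])
cv2.imwrite("pics/c13.png",np.hstack([crop(s,195,155,295,245,4,2),crop(t,195,145,295,235,4,1.8)]))
E
```

```text
t 34.95 tcp [0.4629 0.3583 0.2312] xax [-0.0007 -0.0009 -1.    ] jaw -0.135 q6 0.722 F [ 0.3941  0.4807 -0.6797] w 0.587
shift cm [18.13 15.04 25.39] turn -0.004 (alt 3.138)
```

View pics/c13.png

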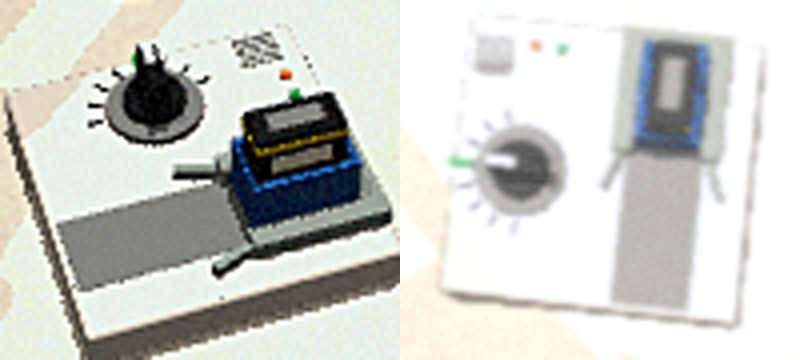

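View pics/t13.png

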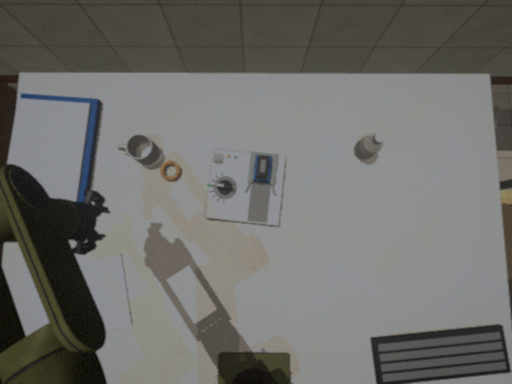

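```bash
python3 - <<'E'
from h import *
g=cv2.imread("pics/t13.png").astype(float).mean(2)
print(g[180:192,208:232].astype(int))
pts=[];w=[]
for v in range(182,189):
    for u in range(216,225):
        if g[v,u]>80: pts.append(ray("top",u,v,.074)[:2]);w.append(g[v,u]-60)
pts=np.array(pts);w=np.array(w);c=(pts*w[:,None]).sum(0)/w.sum();d=pts-c
ev,V=np.linalg.eigh((d*w[:,None]).T@d);a=V[:,1];a=a if a[1]>0 else -a
print("stripe",c,"theta",np.pi+TH-np.arctan2(a[1],a[0]))
for dc in (np.array([.5767,.0860]),np.array([.5777,.0870])):
    e=c-dc;print("theta2",np.pi+TH-np.arctan2(e[1],e[0]),np.linalg.norm(e))
# label of battery top (z .106) in both views -> home
print(proj("top",[*H,.106]),proj("side",[*H,.106]))
cv2.imwrite("pics/c14.png",np.hstack([crop(cv2.imread("pics/t13.png")[:,:,::-1],203,170,243,205,10,1.8),crop(cv2.imread("pics/s13.png")[:,:,::-1],215,160,255,195,10,1.6)]))
E
```

```text
[[140 139 139 135 122 114 124 133 123 108 102 102  97  85  77  73  68  67
   72  77  89  97 103 104]
 [137 138 144 141 134 125 120 119 109 102  98  90  77  62  57  53  58  55
   57  60  66  76  90 100]
 [135 135 143 145 144 141 129 117 104 101  84  77  62  60  57  53  52  52
   52  49  53  59  70  91]
 [126 131 138 143 146 142 128 116 116 115 104 101  94  89  80  68  61  51
   52  56  53  55  59  77]
 [107 115 125 130 130 129 117 110 123 136 138 138 136 130 123 102  70  54
   52  50  49  47  52  64]
 [ 98  96  97 100 100 103 105 107 121 130 135 135 133 137 135 115  77  57
   58  53  51  48  48  56]
 [114 108 106 104 102  98 104 103  95  90  90  91  97 110 115  96  66  55
   53  51  53  55  49  57]
 [137 136 140 138 131 114 106 105  89  66  54  51  52  65  67  61  52  49
   56  53  53  54  48  51]
 [140 144 145 146 140 127 112 102  98  80  58  45  44  46  42  46  44  45
   44  41  45  50  48  47]
 [136 141 144 144 140 127 112 105 100  89  70  54  47  45  44  45  45  45
   44  41  47  45  48  47]
 [135 138 135 130 124 120 112 104 107 101  83  61  53  48  46  46  50  47
   46  49  43  45  42  54]
 [132 127 116 112 116 126 122 109 107 103  88  71  58  56  58  58  57  56
   56  54  54  55  63  73]]
stripe [0.579 0.101] theta 1.5722787668365878
theta2 1.6243469141464006 0.015144872334022744
theta2 1.564925376801951 0.014026778314250716
[262.917  165.3835] [269.1786 183.9387]
```

View pics/c14.png

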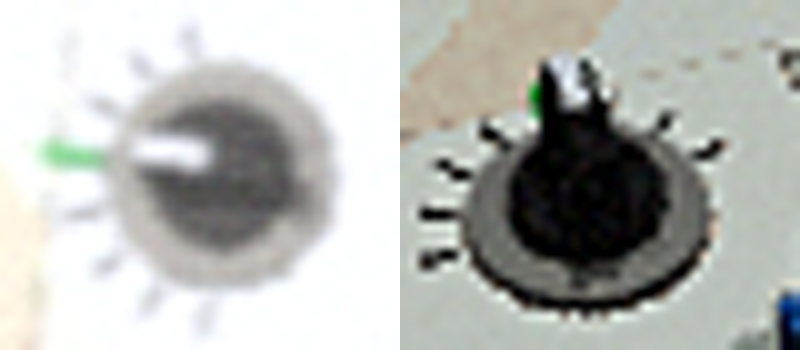

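```bash
python3 - <<'E'
from h import *
a=cv2.imread("pics/side0.png");b=cv2.imread("pics/s13.png")
for n,(x0,y0,x1,y1) in dict(mug=(220,95,250,136),tape=(216,134,242,156),bottle=(340,258,382,312)).items():
    (dx,dy),_=cv2.phaseCorrelate(*[np.float32(cv2.cvtColor(i[y0:y1,x0:x1],cv2.COLOR_BGR2GRAY)) for i in(a,b)]);print(n,round(dx,2),round(dy,2))
print(arm.job_done(),arm.observe()["t"])
E
```

```text
mug -0.0 0.48
tape 0.48 0.09
bottle 0.56 0.02
the job is handed in; nothing more can be done
the job is handed in; nothing more can be done
```

The battery is down in the carrier's pocket, the carrier is home under the lips against the end stop, and the dial is at the green mark. I handed the job in at about 35 s, with the arm clear of everything.

**Battery:** I lowered it into the pocket while the carrier was still on the worktop. It went to full depth with no contact force, and the pictures show it seated.

**Carrier:** I slid it along the track until it stopped against the end stop with about 9 N of push. It stopped within about 0.1 mm of the home position I had worked out from the images.

**Dial:** The gripper's angle puts it at about 1.60 rad. The top-view estimates of the white stripe, at the limit of the picture's resolution, disagreed slightly: 1.57 from its direction and 1.56 to 1.62 from its position. In the top view the pointer sits at the green mark.

**Mug, sanitiser bottle and tape roll:** They show shifts of about half a pixel or less between the first and last side views. That is within noise and shadow changes, and the arm never came near them.

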